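Stamp the test card of the finished circuit board

ROBOT

A 6-joint arm with a two-finger parallel gripper is mounted at the origin on a cart in front of the work surface, level with it; the furniture and walls round the work are solid. World frame = base frame: x ahead of the robot, y to its left, z up, the work surface at z = 0. Lengths are in m, angles in rad, forces in N, time in s.
With the tool pointing down it reaches from about 0.35 to 1 m from the base axis. Payload 7.1 kg.
Tool frame: the origin (TCP) lies at the very end of the fingers, on their centre line; the grasp point (between the pads) lies 19 mm behind it (arm.grip_depth is the distance from the TCP to the grasp point, in m); z points along the fingers, y is the line along which they close (so a half turn about z gives the same grasp; the last joint's range is limited). The gripper opens to 85 mm and grips with 20 to 120 N. Pads are 22 mm wide; open, the fingers measure 114 mm over their backs; the gripper's body (76 mm by 85 mm) begins 54 mm behind the grasp point. The pads swing forward as they close: fully open they stand 13 mm farther back than shut.
Start: joints at [-1.311, 0.423, 1.63, -0, 1.089, -0.019], TCP at [0.172, -0.601, 0.193] pointing down, gripper open.
Joint ranges: [-3, 3], [-0.9, 2.11], [0.09, 2.58], [-1.31, 4.45], [0.11, 2.69], [-2.54, 2.54]. Speed limits (rad/s): [2.39, 2.39, 3.01, 3.14, 3.14, 3.14].

INTERFACE

Orientations are given as a unit quaternion [x, y, z, w].
In Python, from rig import arm, cams, spotter gives the robot as it stands.
- The arm moves only by the tool servo_tool, never from a script. Its argument "moves" is a list of rows, each a list of 7 numbers: the closure, from 0 (fully open) to 1 (shut), then the shift along the world's x, y, z in m, then the turn, a rotation vector about the world's x, y, z in rad. A call has 1 to 10 rows; each row shifts and turns the commanded pose from where the row before left it; what a row does not reach is not made up. A row lasts 1/8 s, in which the tool goes at most 62.5 mm and 10.7 degrees, less where a joint would pass 70% of its speed; a pose out of reach is approached as far as the arm can. A call is refused whole if a number of a shift passes 0.0625 or a number of a turn 0.188, either way. A call with a gripper value outside its range is refused whole. The fingers move at their own pace and stop on an object; "force" is the grip in N (left out, the last holds). Time passes only in rows, so rows that do not move let the fingers close. It gives the time, the measured TCP pose, the force, the opening and the grip force at its end, in the units of the state.
- arm.read_state(): the state, without advancing time (a new reading comes with each control period).
- cams.capture(name): name is "side" or "top" or "wrist"; returns (picture, depth): 420x560x3 uint8, red, green, blue; 420x560 float32, m along the optical axis (not along the pixel's ray), 0 where there is no reading.
- cams.calibration(name): a dict with "mtx" (3x3 intrinsics, pixels), "dist" ([k1, k2, p1, p2, k3] as OpenCV has them; the pictures are not rectified), "eye" and "attitude" of the camera in the world. Camera axes: x right, y up, looking along -z (the intrinsics and any distortion apply to the point x, -y, -z); pixel columns grow to the right and rows downward; lengths in m; the calibration is good to about 2 mm. A picture is of the moment at which its call begins: read the wrist's pose just before it. calibration takes no time and is no camera call; for the wrist camera it gives the pose at the moment of the call.
- arm.sign_off(): hands the job in; it is judged then, once.
Trained networks look in the newest picture that a camera, given by its name, has taken for a name from the list of things; names that differ only in an ending like _2 or _b are one class to them, and where a whole thing is asked for, a point or a joint stands for the part that bears it (a point fixed in the world has none). Each returns a list of dicts, best first, with "conf" (0 to 1); they miss things now and then, are a little off and sometimes report something else, mostly with a low value. They report only what shows in the picture. A call takes as long as a camera call. They do not tell look-alikes from the thing itself.
- spotter.recognise(camera, thing): "pixel" ([row, column] in pixels, amid what is visible of it).
- spotter.silhouettes(camera, thing): "region" (420x560 bool, what is visible of it) and "pixel" ([row, column] in pixels, amid what is visible of it).
The state is a dict: "clock": time; "q": joint angles; "qd": joint speeds; "joint_efforts": joint torques, N m; "tool_pos": TCP position; "ee_rot": TCP orientation; "wrist_force": force on the tool from outside, world axes, zero at the start; "torque": the same for the moment, N m; "opening": finger opening in m; "finger_force": force on a finger pad.
Only numpy, scipy, OpenCV 4.12 (cv2) and the standard library are available. Lean on these libraries where they do the work, as an engineer would, in place of code of your own. Each camera call takes 0.05 s, during which the arm holds its last target. There are 200 camera calls.

TASK

The small circuit board on one of the two grey job boards has passed its test: pick up the hand stamp and print on the card in front of that board, with the stamp's foot squarely inside the printed box, pressing the spring cap down straight and evenly (most of its stroke, held for about half a second, no ramming), then lift it straight off without sliding. Make no print anywhere else, keep the stamp off the other job board with the ring choke, and leave the other things where they are. Finally set the stamp gently back, upright, with its whole foot on its rest plate, and let go.

Things in the scene. Friction and masses are not known exactly. Their poses are not given: they have to be found in the camera images.
- stamp: Spring-loaded hand stamp, 0.12 kg, 82 mm tall, standing upright. Grey rectangular foot 32 mm (its x) by 44 mm (its y), 6 mm high; origin at the centre of the foot's flat underside, z up. Above it a black cap 28 mm (x) by 40 mm (y), from 32 to 80 mm above the underside when not pressed, is the only place to grip (across its 28 mm, along the stamp's x, from above); gap below it is open frame with no firm side walls. Hold it by the cap and push the cap down to print.
- stamp_cap (a joint): How far the cap is pushed down against its spring relative to the foot: 0 up (at rest), 0.012 m at the hard stop. Spring force is 3.6 N at the start of travel and 0.9 N more per mm (10.8 N at 8 mm, 14.4 N at 12 mm). The stamp prints once the cap is down by more than 8 mm.
- stamp_grip (a point): Point on the cap's axis, 60 mm above the foot's underside when the cap is up, 20 mm below the cap's top: middle of the grip. Moves with the cap. Axes as the stamp's.
- dock: The stamp's rest: flat fixed aluminium plate with a cork top, 66 mm (its x) by 80 mm (its y), top 8 mm above its origin (centre of its underside on the bench). The stamp starts on it.
- board_job: Fixed flat grey job board 150 mm (its x) by 90 mm (its y), 6 mm thick, origin at the centre of its underside on the bench, x pointing away from the robot (within about 15 degrees). Near end: white test card 68 x 82 mm, its top 8 mm above the origin. Far end: a small circuit board with upright block and can-shaped parts (54 x 64 mm, up to 26 mm above the bench). It may be the left or the right one of the two job boards.
- board_box (a point): Centre of the printed rectangular outline (inside 42 mm along the job board's x by 54 mm along its y) on that card, on the card's top face; 40 mm nearer the robot than the job board's centre along its x. Axes as the job board's. The stamp's long side (its y) goes along the box's long side (its y), either way round.
- choke_job: The other fixed job board, same size and card, but with a wire-wound ring choke (54 x 71 mm, 18 mm high) at its far end. Not to be stamped.
- choke_box (a point): Centre of the printed box on the other job's card (to be left blank).
- nine_volt: Bystander: upright block battery 18 x 26 x 49 mm, origin under its centre.
- flux_tin: Bystander: round tin, 59 mm across, 18 mm high, origin under its centre.
- solder_spool: Bystander: spool of solder, 58 x 73 x 46 mm, origin under its centre.
- choke_transformer: Bystander: small transformer, 30 x 34 x 32 mm, origin under its centre.
Mind the look-alikes: they are no part of the job. Of the things that look like the stamp, the larger one is meant.

How it is judged:
On the way, in this order (a step that is already met when the one before it is completed fails the run):
1. the stamp is lifted at least 30 mm off its rest plate (z of stamp in the frame of dock above 0.038 m), for 0.1 s.
2. printed in the circuit board's box: cap down over 8 mm, over 6 N on the card for 0.3 s, foot within 6 mm of the box's centre, long sides parallel within 0.15 rad, upright within 0.06 rad (value of joint stamp_cap above 0.008 m and contact force between stamp and board_job above 6 N and horizontal distance between stamp and board_box below 0.006 m and angle between the y axis of stamp and the y axis of board_job, either way round below 0.15 rad and angle between stamp's own z axis and vertical below 0.06 rad), for 0.3 s.
3. the stamp is lifted at least 20 mm clear of the card (z of stamp in the frame of board_box above 0.02 m), for 0.1 s.
At the end, for the whole second after the job is handed in: The stamp stands upright (within 0.06 rad) and still on its rest plate, its centre within 18 mm of the plate's centre, cap up (less than 3 mm down), released by the gripper (horizontal distance between stamp and dock below 0.018 m and z of stamp in the frame of dock between 0.006 and 0.011 m and angle between stamp's own z axis and vertical below 0.06 rad and value of joint stamp_cap below 0.003 m and linear speed of stamp below 0.02 m/s and contact force between stamp and the fingers below 0.1 N); the robot touches nothing.
It fails at once if the stamp is slid or set on the card away from the box: foot touches the circuit board's job with more than 1 N while its centre is more than 8 mm from the box's centre (contact force between stamp and board_job above 1 N and horizontal distance between stamp and board_box above 0.008 m).
It fails at once if the print is smeared: the foot moves faster than 40 mm/s while the cap is pushed down more than 5 mm (value of joint stamp_cap above 0.005 m and linear speed of stamp above 0.04 m/s).
It fails at once if a stray or crooked print: the cap is pushed down more than 7 mm anywhere else than within 8 mm of the box's centre, or more than 0.2 rad askew (value of joint stamp_cap above 0.007 m and (horizontal distance between stamp and board_box above 0.008 m or angle between the y axis of stamp and the y axis of board_job, either way round above 0.2 rad)).
It fails at once if the stamp is rammed: more than 30 N on the card or on the rest plate (contact force between stamp and board_job above 30 N or contact force between stamp and dock above 30 N).
It fails at once if other things disturbed: the stamp touches the ring choke's job, or the battery, tin, spool or transformer is moved more than 15 mm (contact force between stamp and choke_job above 0.5 N or distance of any of nine_volt, flux_tin, solder_spool, choke_transformer from where it was at the start of the episode above 0.015 m).
It also fails if it takes over 54 s, if anything falls off the work surface, if the arm or the gripper's body presses on something with over 40 N, if the wrist force passes 120 N, or if a joint passes its speed limit or range.

## Working session

There is one attempt and no reset: what is moved stays moved. The work goes in short steps, Python scripts to look and compute and a tool call to move; the robot and the scene stay as the last step left them, time stands still between calls to the robot, and variables do not carry over. Pictures are saved under pics/ and viewed, at most 10 in all, crops included, and the job is handed in when it is done.

Besides the shell and the picture viewer there is one more tool, called after "Call:" as a command line: name --pt "numbers of a row" for each row, then --argument value for the rest. servo_tool: Moves the arm, as the interface text tells. Its arguments: {"type":"object","properties":{"moves":{"type":"array"},"force":{"type":"number"}},"required":["moves"]}

```bash
mkdir -p pics; cat > h.py <<'E'
import numpy as np, cv2
from scipy.spatial.transform import Rotation as R
from rig import arm, cams, spotter
def rot(a):
    a=np.array(a); return a if a.shape==(3,3) else R.from_quat(a).as_matrix()
def ray_pts(cal,pix,depth=None,z=None):
    """pix [[row,col]] -> world points, from depth or on the plane z"""
    p=np.array(pix,float).reshape(-1,2)[:,::-1]
    u=cv2.undistortPoints(p.reshape(-1,1,2),np.array(cal['mtx']),np.array(cal['dist'])).reshape(-1,2)
    d=np.c_[u[:,0],-u[:,1],-np.ones(len(u))]@rot(cal['attitude']).T
    e=np.array(cal['eye'])
    t=np.array(depth).reshape(-1,1) if z is None else ((z-e[2])/d[:,2])[:,None]
    return e+d*t
def cloud(cal,dep):
    rr,cc=np.nonzero(dep>0); return rr,cc,ray_pts(cal,np.c_[rr,cc],dep[rr,cc])
E
python3 - <<'E'
from h import *
for n in ('top','side'):
    im,d=cams.capture(n); cal=cams.calibration(n)
    np.savez(f'{n}.npz',im=im,d=d)
    cv2.imwrite(f'pics/{n}.png',im[:,:,::-1]); print(n,np.round(cal['eye'],3))
    for t in ('stamp','dock','board_job','choke_job'):
        for r in spotter.silhouettes(n,t)[:4]:
            m=r['region']&(d>0); rr,cc=np.nonzero(m)
            P=ray_pts(cal,np.c_[rr,cc],d[m]) if len(rr) else np.zeros((1,3))
            print(t,round(r['conf'],2),np.round(r['pixel']),m.sum(),np.round(np.median(P,0),3),np.round(np.percentile(P,2,0),3),np.round(np.percentile(P,98,0),3))
E
```

```text
top [ 0.341 -0.015  1.268]
stamp 0.63 [278. 378.] 170 [ 0.392 -0.228  0.054] [ 0.377 -0.247  0.   ] [ 0.408 -0.218  0.062]
dock 0.89 [243. 366.] 520 [ 0.473 -0.214  0.007] [ 0.455 -0.258  0.002] [ 0.517 -0.178  0.013]
dock 0.41 [216. 260.] 2291 [0.544 0.043 0.007] [ 0.471 -0.005 -0.001] [0.617 0.091 0.023]
board_job 0.63 [215. 262.] 2135 [0.544 0.041 0.007] [ 0.474 -0.005  0.002] [0.615 0.087 0.024]
choke_job 0.77 [200. 154.] 2202 [0.586 0.3   0.007] [0.515 0.258 0.001] [0.658 0.344 0.024]
choke_job 0.39 [232. 369.] 289 [ 0.488 -0.207  0.086] [ 0.475 -0.231  0.014] [ 0.504 -0.19   0.093]
side [0.231 0.789 0.877]
stamp 0.83 [171. 341.] 422 [ 0.489 -0.192  0.057] [ 0.476 -0.228  0.006] [ 0.51  -0.186  0.09 ]
stamp 0.51 [185. 382.] 228 [ 0.391 -0.22   0.034] [ 0.379 -0.231  0.003] [ 0.406 -0.214  0.057]
dock 0.78 [188. 344.] 301 [ 0.475 -0.199  0.006] [ 0.457 -0.248  0.001] [ 0.52  -0.174  0.01 ]
board_job 0.88 [251. 286.] 2056 [0.543 0.051 0.006] [ 0.472 -0.002 -0.001] [0.617 0.093 0.022]
choke_job 0.83 [330. 210.] 3083 [0.584 0.311 0.006] [0.515 0.263 0.002] [0.659 0.35  0.023]
```

View pics/top.png

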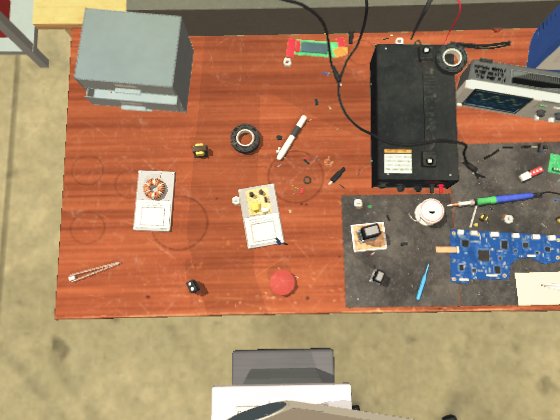

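View pics/side.png

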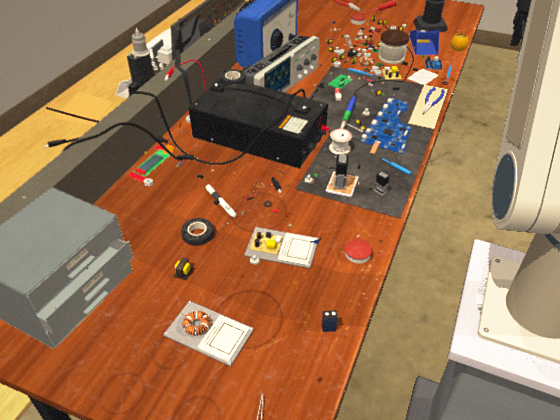

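The top picture shows two stamp-like things. The larger stamp stands on the cork plate at about (232,370), and a smaller look-alike stands on the mat at (278,378). The circuit board's job is the middle board at (215,262) with its card box at about (232,264). The choke job is at (200,154).

I choose the one on the plate: its top is at 0.09 m, which is 8 + 80 mm, while the small one is only about 0.06 m tall. Next come a close crop check and the cap yaw.

```bash
python3 - <<'E'
from h import *
f=np.load('top.npz'); im,d=f['im'],f['d']; cal=cams.calibration('top')
c=cv2.resize(im[195:300,320:440],None,fx=5,fy=5,interpolation=cv2.INTER_CUBIC); cv2.imwrite('pics/crop1.png',c[:,:,::-1])
rr,cc,P=cloud(cal,d)
m=(abs(P[:,0]-.49)<.06)&(abs(P[:,1]+.205)<.06)&(P[:,2]>.075)&(P[:,2]<.1)
Q=P[m]; print('cap',m.sum(),np.median(Q,0).round(3),Q.min(0).round(3),Q.max(0).round(3),cv2.minAreaRect((Q[:,:2]*1000).astype(np.float32)))
m=(abs(P[:,0]-.48)<.07)&(abs(P[:,1]+.21)<.07)&(P[:,2]>.005)&(P[:,2]<.012)
Q=P[m]; print('dock',cv2.minAreaRect((Q[:,:2]*1000).astype(np.float32)))
m=(abs(P[:,0]-.545)<.09)&(abs(P[:,1]-.043)<.07)&(P[:,2]>.003)&(P[:,2]<.03)
Q=P[m]; print('board',cv2.minAreaRect((Q[:,:2]*1000).astype(np.float32)))
s=arm.read_state(); print({k:np.round(v,3).tolist() for k,v in s.items()}); print(R.from_quat(s['ee_rot']).as_matrix().round(3)); print(arm.grip_depth)
w=cams.calibration('wrist'); T=rot(s['ee_rot']).T; print('wristcam in tool',(T@(np.array(w['eye'])-s['tool_pos'])).round(3)); print((T@rot(w['attitude'])).round(3)); print(np.round(w['mtx'],1))
E
```

```text
cap 225 [ 0.491 -0.211  0.088] [ 0.475 -0.234  0.076] [ 0.509 -0.19   0.096] ((492.1009826660156, -211.85641479492188), (28.01164436340332, 41.16283416748047), 14.987833976745605)
dock ((479.9221496582031, -211.15142822265625), (138.96568298339844, 137.25267028808594), 0.2444528192281723)
board ((545.028076171875, 42.54330062866211), (137.63169860839844, 179.70123291015625), 89.8567886352539)
{'clock': 0.5, 'q': [-1.311, 0.423, 1.63, 0.0, 1.089, -0.019], 'qd': [-0.0, -0.002, -0.004, 0.001, 0.001, 0.002], 'joint_efforts': [-0.0, -55.689, -28.19, -0.0, 0.002, 0.0], 'tool_pos': [0.172, -0.601, 0.193], 'ee_rot': [0.99, 0.139, -0.0, -0.0], 'wrist_force': [-0.533, -0.412, 0.063], 'torque': [-0.045, -0.016, -0.011], 'finger_force': 0.0, 'opening': 0.085}
[[ 0.961  0.275 -0.   ]
 [ 0.275 -0.961  0.   ]
 [ 0.    -0.    -1.   ]]
0.0187
wristcam in tool [ 0.068 -0.    -0.181]
[[-0.001  0.963  0.27 ]
 [ 1.     0.001  0.   ]
 [ 0.     0.27  -0.963]]
[[341.    0.  277.5]
 [  0.  341.  210.2]
 [  0.    0.    1. ]]
```

View pics/crop1.png

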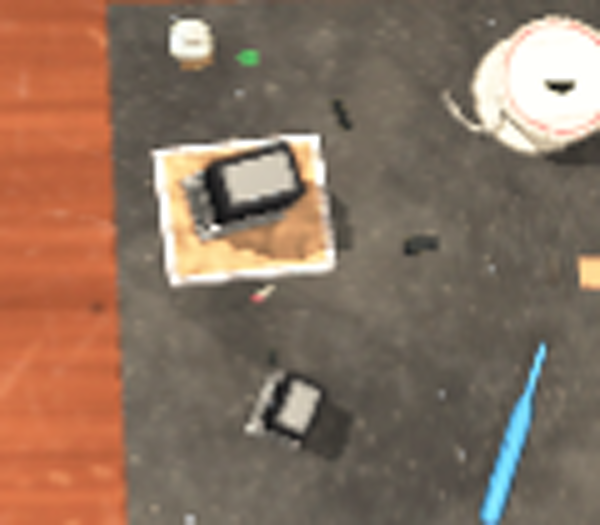

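The crop shows the larger stamp on the cork plate with its long side running up to the right, so its x axis is at yaw of about +15°. The small look-alike below it has its cap at crop (400,297). I'm setting out to hover above the larger one and turning the tool by +89°.

Call:
servo_tool --pt "0 0.03 0.04 0.04 0 0 0.17" --pt "0 0.035 0.04 0.03 0 0 0.17" --pt "0 0.036 0.044 0 0 0 0.17" --pt "0 0.036 0.044 0 0 0 0.17" --pt "0 0.036 0.044 0 0 0 0.17" --pt "0 0.036 0.044 0 0 0 0.17" --pt "0 0.036 0.044 0 0 0 0.17" --pt "0 0.036 0.044 0 0 0 0.18" --pt "0 0.036 0.044 -0.02 0 0 0.18" --pt "0 0 0 0 0 0 0"

```text
clock: 1.75
tool_pos: [0.4894, -0.2106, 0.2408]
ee_rot: [0.608, 0.794, 0.0, -0.001]
wrist_force: [-0.7, 0.5, -0.3]
opening: 0.0854
finger_force: 0.0
```

```bash
cat > look.py <<'E'
from h import *
import sys
s=arm.read_state(); cal=cams.calibration('wrist'); im,d=cams.capture('wrist')
print('t',s['clock'],'tcp',np.round(s['tool_pos'],4),'yaw of tool y',np.degrees(np.arctan2(*R.from_quat(s['ee_rot']).as_matrix()[1::-1,1])).round(2),'q',np.round(s['q'],2))
np.savez('w.npz',im=im,d=d,mtx=cal['mtx'],dist=cal['dist'],eye=cal['eye'],att=cal['attitude'])
cv2.imwrite(f'pics/{sys.argv[1]}.png',im[:,:,::-1])
def seg(name,lo,hi,label):
    for r in spotter.silhouettes('wrist',name)[:3]:
        m=r['region']&(d>0); rr,cc=np.nonzero(m)
        if not len(rr): continue
        P=ray_pts(cal,np.c_[rr,cc],d[m]); k=(P[:,2]>lo)&(P[:,2]<hi)
        Q=P[k]
        if len(Q)<20: continue
        a=cv2.minAreaRect((Q[:,:2]*1000).astype(np.float32))
        print(label,round(r['conf'],2),np.round(r['pixel']),len(Q),'zmed',np.median(Q[:,2]).round(4),'rect',np.round(a[0],1),np.round(a[1],1),round(a[2],1))
for t in sys.argv[2:]:
    n,lo,hi=t.split(':'); seg(n,float(lo),float(hi),t)
E
python3 look.py w1 stamp:0.08:0.1 stamp:0.01:0.02 dock:0.004:0.012
```

```text
t 1.75 tcp [ 0.4894 -0.2106  0.2408] yaw of tool y 15.14 q [-0.43  0.23  1.79  0.    1.12 -0.69]
stamp:0.08:0.1 0.94 [179. 280.] 1060 zmed 0.0884 rect [ 493.2 -210.9] [27.1 40. ] 14.7
stamp:0.08:0.1 0.31 [184. 284.] 1058 zmed 0.0884 rect [ 493.2 -210.9] [27.1 39.9] 14.7
stamp:0.01:0.02 0.94 [179. 280.] 90 zmed 0.0135 rect [ 488.4 -192.7] [31.1  6.2] 15.2
dock:0.004:0.012 0.6 [174. 266.] 2080 zmed 0.0075 rect [ 488.4 -217.1] [66.2 80.1] 5.0
dock:0.004:0.012 0.56 [299. 285.] 358 zmed 0.0054 rect [ 536.9 -342.8] [57.4 45.2] 17.9
```

View pics/w1.png

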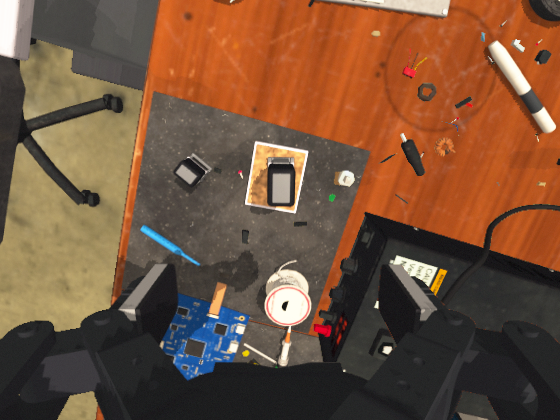

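The larger stamp is centred on its plate at wrist pixel (185,281). The cap is at (493.2, -210.9) mm with yaw 14.7°, the foot edge agrees with that, and the dock is at (488.4, -217.1) mm with yaw 5°. Everything matches the given sizes, so I'm descending and gripping.

Call:
servo_tool --pt "0.3 0.004 0 -0.05 0 0 -0.007" --pt "0.3 0 0 -0.06 0 0 0" --pt "0.3 0 0 -0.05 0 0 0" --pt "0.3 0 0 -0.025 0 0 0" --pt "0.3 0 0 -0.009 0 0 0" --pt "0.3 0 0 0 0 0 0" --pt "1 0 0 0 0 0 0" --pt "1 0 0 0 0 0 0" --pt "1 0 0 0 0 0 0" --pt "1 0 0 0 0 0 0" --force 60

```text
clock: 3.2
tool_pos: [0.494, -0.2143, 0.0495]
ee_rot: [0.613, 0.79, 0.001, 0.002]
wrist_force: [1.4, 0.9, 6.4]
opening: -0.0001
finger_force: 3.5
```

The fingers read fully shut, which does not fit a 28 mm cap, so I'm looking before doing anything else.

```bash
python3 look.py w2 stamp:0.0:0.14 dock:0.004:0.012; python3 - <<'E'
from h import *
im,d=cams.capture('side'); w=cv2.imread('pics/w2.png')
c=cv2.resize(im[110:230,270:430],(560,420),interpolation=cv2.INTER_CUBIC)[:,:,::-1]
cv2.imwrite('pics/c2.png',np.vstack([w[100:280],c])[:600])
print({k:np.round(v,3).tolist() for k,v in arm.read_state().items()})
E
```

```text
t 3.2 tcp [ 0.494  -0.2143  0.0495] yaw of tool y 14.39 q [-0.43  0.51  1.91  0.    0.72 -0.68]
stamp:0.0:0.14 0.8 [213. 108.] 3707 zmed 0.0474 rect [ 380.9 -243.4] [58.1 36.7] 63.2
stamp:0.0:0.14 0.75 [228. 258.] 5553 zmed 0.0821 rect [ 490.5 -234.5] [44.8 92.8] 7.0
dock:0.004:0.012 0.87 [185. 277.] 4391 zmed 0.0075 rect [ 488.3 -217. ] [66.2 80.2] 4.7
{'clock': 3.4, 'q': [-0.432, 0.51, 1.91, 0.0, 0.718, -0.683], 'qd': [-0.001, -0.0, -0.001, -0.001, -0.001, 0.001], 'joint_efforts': [-0.548, -47.623, -16.226, -0.208, 0.33, 0.0], 'tool_pos': [0.494, -0.214, 0.049], 'ee_rot': [0.613, 0.79, 0.0, 0.002], 'wrist_force': [2.062, -0.366, 6.363], 'torque': [0.039, -0.264, 0.033], 'finger_force': 3.474, 'opening': -0.0}
```

View pics/c2.png

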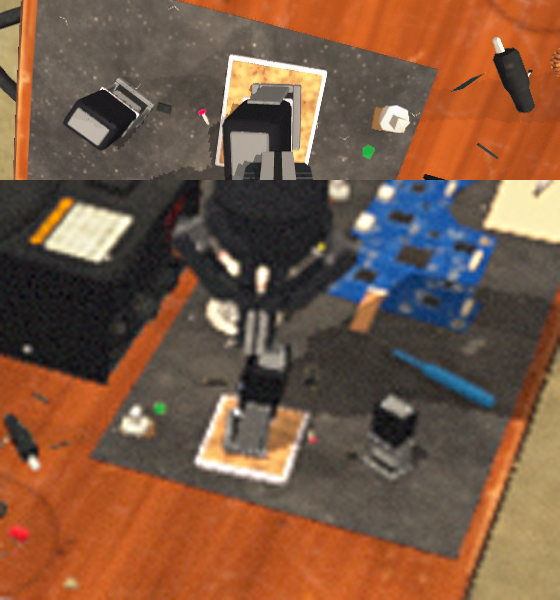

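The fingers are shut beside the stamp, on its +x/-y side. The cap is at c2 (140,245), leaning or shifted toward -x/+y. I'm measuring how it stands before moving.

```bash
python3 - <<'E'
from h import *
f=np.load('w.npz'); cal=dict(mtx=f['mtx'],dist=f['dist'],eye=f['eye'],attitude=f['att']); im,d=f['im'],f['d']
rr,cc,P=cloud(cal,d)
m=(abs(P[:,0]-.488)<.06)&(abs(P[:,1]+.21)<.07)&(P[:,2]>.012)
g=(im[rr,cc].astype(int).max(1)-im[rr,cc].astype(int).min(1))
hist=np.histogram(P[m,2],bins=np.arange(.01,.2,.005)); print(list(zip(hist[1].round(3),hist[0])))
for lo,hi in((.012,.022),(.022,.04),(.04,.06),(.06,.075),(.075,.085),(.085,.095),(.095,.11)):
    k=m&(P[:,2]>lo)&(P[:,2]<hi)
    if k.sum()<15: continue
    Q=P[k]; print(lo,k.sum(),cv2.minAreaRect((Q[:,:2]*1000).astype(np.float32)),'px',rr[k].min(),rr[k].max(),cc[k].min(),cc[k].max())
big=cv2.resize(im[150:330,190:390],(800,720),interpolation=cv2.INTER_CUBIC)[:600]
cv2.imwrite('pics/c3.png',big[:,:,::-1])
E
```

```text
[(np.float64(0.01), np.int64(119)), (np.float64(0.015), np.int64(717)), (np.float64(0.02), np.int64(42)), (np.float64(0.025), np.int64(58)), (np.float64(0.03), np.int64(65)), (np.float64(0.035), np.int64(63)), (np.float64(0.04), np.int64(96)), (np.float64(0.045), np.int64(201)), (np.float64(0.05), np.int64(185)), (np.float64(0.055), np.int64(249)), (np.float64(0.06), np.int64(194)), (np.float64(0.065), np.int64(202)), (np.float64(0.07), np.int64(217)), (np.float64(0.075), np.int64(236)), (np.float64(0.08), np.int64(1080)), (np.float64(0.085), np.int64(1901)), (np.float64(0.09), np.int64(115)), (np.float64(0.095), np.int64(290)), (np.float64(0.1), np.int64(330)), (np.float64(0.105), np.int64(378)), (np.float64(0.11), np.int64(390)), (np.float64(0.115), np.int64(347)), (np.float64(0.12), np.int64(544)), (np.float64(0.125), np.int64(538)), (np.float64(0.13), np.int64(1339)), (np.float64(0.135), np.int64(2139)), (np.float64(0.14), np.int64(4582)), (np.float64(0.145), np.int64(2776)), (np.float64(0.15), np.int64(2932)), (np.float64(0.155), np.int64(4973)), (np.float64(0.16), np.int64(6705
[... 439 characters left out ...]
7383), 11.081613540649414) px 188 198 254 288
0.04 731 ((490.89404296875, -199.5662841796875), (21.715198516845703, 40.65454864501953), 60.06484603881836) px 194 251 238 292
0.06 613 ((486.2585144042969, -198.71823120117188), (17.4256591796875, 37.80841064453125), 64.88533020019531) px 206 251 228 288
0.075 1316 ((481.63421630859375, -213.2298583984375), (29.285131454467773, 38.8798713684082), 14.648805618286133) px 214 295 222 284
0.085 2016 ((480.524169921875, -207.78463745117188), (37.13365173339844, 27.74728012084961), 44.46114730834961) px 222 290 229 305
0.095 998 ((491.4744873046875, -205.57887268066406), (27.335880279541016, 5.6283159255981445), 14.442726135253906) px 254 281 243 312
```

View pics/c3.png

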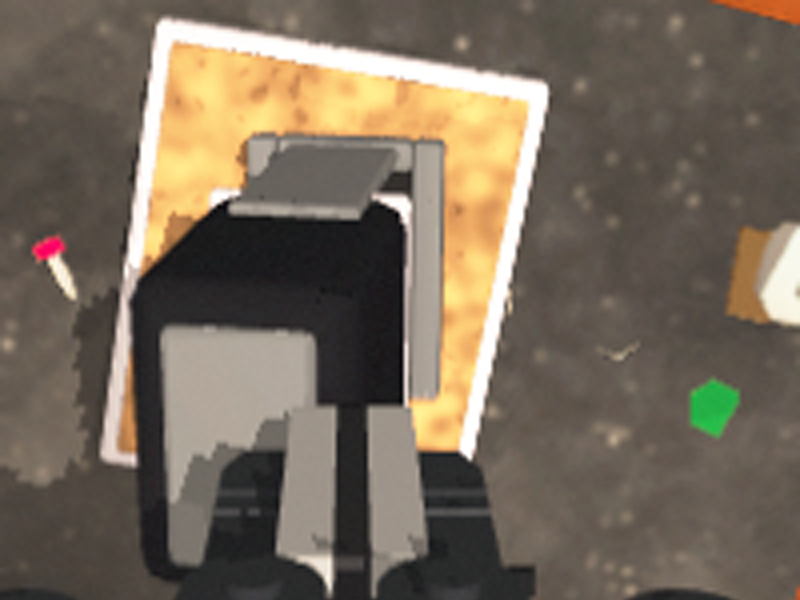

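The picture explains it. The visible fingertips end at crop row 405 (depth z≈0.09), about 40 mm above the reported TCP of z≈0.05. The fingers closed on top of the cap and pushed the stamp askew. I'll lift slowly so the stamp settles, open, then measure both the fingertips and the stamp.

Call:
servo_tool --pt "1 0 0 0.003 0 0 0" --pt "1 0 0 0.004 0 0 0" --pt "1 0 0 0.006 0 0 0" --pt "1 0 0 0.02 0 0 0" --pt "1 0 0 0.05 0 0 0" --pt "1 0 0 0.05 0 0 0" --pt "1 0 0 0 0 0 0"

```text
clock: 4.28
tool_pos: [0.4947, -0.2149, 0.1851]
ee_rot: [0.613, 0.79, 0.001, 0.004]
wrist_force: [0.9, -0.8, 0.5]
opening: 0.0003
finger_force: 0.0
```

```bash
python3 look.py w4 stamp:0.075:0.1 stamp:0.01:0.02 stamp:0.0:0.1 dock:0.004:0.012; python3 - <<'E'
from h import *
f=np.load('w.npz'); cal=dict(mtx=f['mtx'],dist=f['dist'],eye=f['eye'],attitude=f['att']); im,d=f['im'],f['d']
s=arm.read_state(); T=rot(s['ee_rot']); print('now',s['tool_pos'],s['opening'],s['wrist_force'])
rr,cc,P=cloud(cal,d); t=(P-s['tool_pos'])@T   # tool frame
m=(abs(t[:,0])<.03)&(abs(t[:,1])<.06)&(t[:,2]>-.12)&(t[:,2]<.02)
Q=t[m]; h=np.histogram(Q[:,2],bins=np.arange(-.12,.021,.01)); print(list(zip(h[1].round(3).tolist(),h[0].tolist())))
k=m&(t[:,2]>-.06); 
if k.sum(): print('tips tool frame',t[k].min(0).round(4),t[k].max(0).round(4),np.median(t[k],0).round(4),'rows',rr[k].min(),rr[k].max(),cc[k].min(),cc[k].max())
E
```

```text
t 4.275 tcp [ 0.4947 -0.2149  0.1851] yaw of tool y 14.39 q [-0.43  0.3   1.83 -0.    1.   -0.68]
stamp:0.075:0.1 0.92 [183. 276.] 1521 zmed 0.0884 rect [ 492.8 -210.5] [27.4 39. ] 13.7
stamp:0.01:0.02 0.92 [183. 276.] 112 zmed 0.0137 rect [ 488.3 -192.9] [31.   6.3] 14.5
stamp:0.01:0.02 0.55 [176. 174.] 29 zmed 0.0126 rect [ 395.9 -225.6] [10.3 30.4] 41.9
stamp:0.0:0.1 0.92 [183. 276.] 1892 zmed 0.0876 rect [ 492.5 -209.6] [31.  40.8] 14.2
stamp:0.0:0.1 0.55 [176. 174.] 1144 zmed 0.0527 rect [ 386.  -235.7] [45.7 33.7] 47.2
dock:0.004:0.012 0.79 [170. 261.] 2597 zmed 0.0075 rect [ 488.4 -217.2] [66.  80.3] 4.7
now [ 0.49116113 -0.21327268  0.17955801] -6.671178892517926e-05 [ 0.5359883  -0.31568954  0.85071302]
[(-0.12, 10934), (-0.11, 6512), (-0.1, 5641), (-0.09, 1752), (-0.08, 622), (-0.07, 754), (-0.06, 602), (-0.05, 65), (-0.04, 0), (-0.03, 0), (-0.02, 0), (-0.01, 0), (-0.0, 0), (0.01, 0)]
tips tool frame [ 0.0039 -0.0112 -0.06  ] [ 0.0098  0.0159 -0.0475] [ 0.0086  0.0022 -0.0551] rows 252 273 245 310
```

View pics/w4.png

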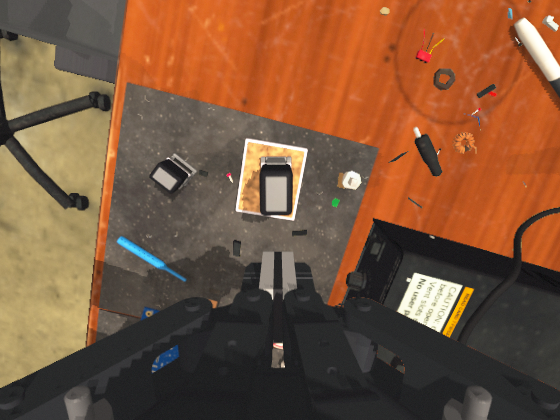

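The stamp is undisturbed: upright, cap at (492.8, -210.5) mm, yaw about 14°. The shut fingertips measure about 42 mm behind the reported TCP, with lateral agreement within 1.5 mm. All heights will therefore use true tip = reported TCP z + 0.042. I'm checking clearances around the stamp for the deeper reach.

```bash
python3 - <<'E'
from h import *
f=np.load('top.npz'); rr,cc,P=cloud(cams.calibration('top'),f['d'])
for y0 in (-.30,-.27,-.24,-.21,-.18,-.15):
    k=(abs(P[:,1]-y0)<.015)&(P[:,0]>.52)&(P[:,0]<.8)&(P[:,2]>.03)
    print(y0,'nearest x of z>.03',P[k,0].min().round(3) if k.any() else None, 'zmax',P[k,2].max().round(3) if k.any() else None)
s=arm.read_state(); print(s['clock'],np.round(s['tool_pos'],4),np.round(s['qd'],3))
E
```

```text
-0.3 nearest x of z>.03 0.591 zmax 0.124
-0.27 nearest x of z>.03 0.589 zmax 0.751
-0.24 nearest x of z>.03 0.6 zmax 0.115
-0.21 nearest x of z>.03 0.713 zmax 0.101
-0.18 nearest x of z>.03 0.76 zmax 0.034
-0.15 nearest x of z>.03 None zmax None
4.525 [ 0.4912 -0.2133  0.1796] [ 0.001  0.006 -0.004 -0.     0.001  0.   ]
```

Call:
servo_tool --pt "0.3 0.001 0.003 0 0 0 0" --pt "0.3 0 0 -0.02 0 0 0" --pt "0.3 0 0 -0.05 0 0 0" --pt "0.3 0 0 -0.05 0 0 0" --pt "0.3 0 0 -0.035 0 0 0" --pt "0.3 0 0 -0.014 0 0 0" --pt "0.3 0 0 -0.005 0 0 0" --pt "0.3 0 0 0 0 0 0"

```text
clock: 5.52
tool_pos: [0.494, -0.211, 0.0077]
ee_rot: [0.613, 0.79, 0.0, 0.001]
wrist_force: [-1.0, -1.4, 1.5]
opening: 0.0598
finger_force: 0.0
```

Call:
servo_tool --pt "1 0 0 -0.001 0 0 0" --pt "1 0 0 0 0 0 0" --pt "1 0 0 0 0 0 0" --pt "1 0 0 0 0 0 0" --pt "1 0 0 0 0 0 0" --pt "1 0 0 0 0 0 0" --force 60

```text
clock: 6.28
tool_pos: [0.4939, -0.2111, 0.0063]
ee_rot: [0.613, 0.79, 0.0, 0.001]
wrist_force: [1.3, 0.9, 4.2]
opening: 0.0273
finger_force: 60.5
```

Gripped: opening 27.3 mm at 60 N. I'm lifting and stopping short of the card, where the wrist camera can see the box unobstructed.

Call:
servo_tool --pt "1 0 0 0.005 0 0 0" --pt "1 0 0 0.02 0 0 0" --pt "1 0 0 0.045 0 0 0" --pt "1 0 0 0.045 0 0 0" --pt "1 0 0.03 0.025 0 0 0" --pt "1 0.003 0.04 0 0 0 0" --pt "1 0.003 0.04 0 0 0 0" --pt "1 0.004 0.02 0 0 0 0" --pt "1 0 0 0 0 0 0" --pt "1 0 0 0 0 0 0"

```text
clock: 7.52
tool_pos: [0.5027, -0.0811, 0.1458]
ee_rot: [0.613, 0.79, -0.0, -0.0]
wrist_force: [-0.0, 0.3, -1.4]
opening: 0.0275
finger_force: 60.0
```

```bash
python3 look.py w5 board_job:0.002:0.03 board_job:0.0045:0.0095 board_box:0.003:0.012 stamp:0.05:0.2; python3 - <<'E'
from h import *
print(np.round(arm.read_state()['tool_pos'],4))
E
```

```text
t 7.525 tcp [ 0.5027 -0.0811  0.1458] yaw of tool y 14.39 q [-0.18  0.32  1.92 -0.    0.9  -0.43]
board_job:0.002:0.03 0.94 [ 64. 358.] 17717 zmed 0.0073 rect [544.9  43.4] [150.1  90.6] 8.8
board_job:0.0045:0.0095 0.94 [ 64. 358.] 15697 zmed 0.0072 rect [544.9  43.2] [149.7  90.1] 8.8
board_box:0.003:0.012 0.68 [ 64. 359.] 16385 zmed 0.0072 rect [544.9  43.5] [150.  91.] 9.0
stamp:0.05:0.2 0.85 [286. 277.] 2338 zmed 0.1778 rect [498.1 -65.7] [31.8 12.8] 14.2
stamp:0.05:0.2 0.59 [296. 134.] 62 zmed 0.0543 rect [ 382.9 -219.3] [12.8  5.3] 45.0
[ 0.5031 -0.0814  0.146 ]
```

View pics/w5.png

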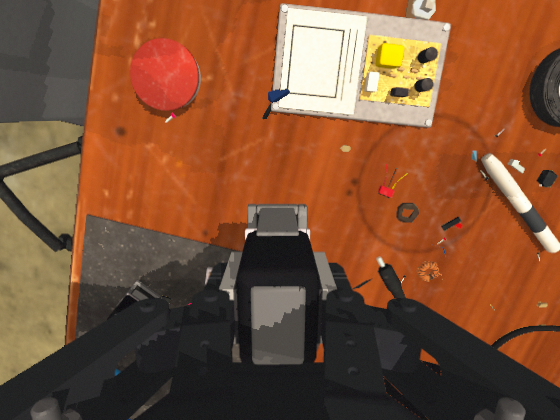

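Clear view: the board measures 150×90 mm at (544.9, 43.3) mm, yaw 8.9°. The box is at about pixel (60,318), and a blue bit of clutter lies at (95,278) by the card's edge. I'm computing the box centre from the printed lines, the clutter height near the box, and the foot's pose in the hand.

```bash
python3 - <<'E'
from h import *
f=np.load('w.npz'); cal=dict(mtx=f['mtx'],dist=f['dist'],eye=f['eye'],attitude=f['att']); im,d=f['im'],f['d']
rr,cc,P=cloud(cal,d)
yaw=np.radians(8.9); c=np.array([.5449,.0433]); ex=np.array([np.cos(yaw),np.sin(yaw)]); ey=np.array([-ex[1],ex[0]])
box=c-.04*ex; print('box from board',box.round(4))
B=(P[:,:2]-box)@np.c_[ex,ey]
card=(abs(B[:,0])<.036)&(abs(B[:,1])<.043)&(abs(P[:,2]-.008)<.005)
lum=im[rr,cc].mean(1)
print('card z',np.median(P[card,2]).round(4))
dk=card&(lum<120); print('dark',dk.sum(),'box lines ext',np.percentile(B[dk&(abs(B[:,1])<.02)&(abs(B[:,0])<.03),0],[2,98]).round(4),np.percentile(B[dk&(abs(B[:,0])<.012)&(abs(B[:,1])<.035),1],[2,98]).round(4))
hi=(abs(B[:,0])<.04)&(abs(B[:,1])<.05)&(P[:,2]>.0115)
blue=(im[rr,cc,2].astype(int)-im[rr,cc,0]>40)&(abs(B[:,0])<.06)&(abs(B[:,1])<.07)
for n,k in (('high',hi),('blue',blue)):
    if k.any(): print(n,k.sum(),'B',B[k].min(0).round(4),B[k].max(0).round(4),'z',P[k,2].min().round(4),P[k,2].max().round(4))
# foot in hand
k=(rr>195)&(rr<236)&(cc>240)&(cc<315)&(P[:,2]>.05)
s=arm.read_state(); tp=np.array(s['tool_pos']); T=rot(s['ee_rot']); t=(P[k]-tp)@T
print('foot strip tool frame x,y,z pct', [np.percentile(t[:,i],[2,50,98]).round(4).tolist() for i in range(3)])
h=np.histogram(t[:,2],bins=np.arange(-.08,.05,.005)); print([(round(a,3),b) for a,b in zip(h[1].tolist(),h[0].tolist()) if b])
top=t[(t[:,2]>np.median(t[:,2])-.004)]; print('rect',cv2.minAreaRect((t[:,:2]*1000).astype(np.float32)))
print('tilt axis z in world',T[:,2].round(4))
E
```

```text
box from board [0.5054 0.0371]
card z 0.0076
dark 367 box lines ext [-0.0221  0.0221] [-0.0282  0.0279]
high 5 B [-0.0283 -0.0319] [-0.0223 -0.0271] z 0.0115 0.0124
blue 166 B [-0.0372 -0.0367] [-0.0204 -0.0252] z 0.0057 0.0124
foot strip tool frame x,y,z pct [[0.0115, 0.0218, 0.0226], [-0.0158, -0.0007, 0.0142], [-0.0468, -0.022, -0.0026]]
[(-0.05, 195), (-0.045, 249), (-0.04, 205), (-0.035, 126), (-0.03, 120), (-0.025, 107), (-0.02, 102), (-0.015, 91), (-0.01, 604), (-0.005, 125)]
rect ((16.538299560546875, -0.9808177947998047), (12.813482284545898, 31.75572395324707), 0.14102499186992645)
tilt axis z in world [-3.e-04  0.e+00 -1.e+00]
```

The box centre is confirmed at (505.4, 37.1) mm from both the board and the printed lines. The blue clutter stays just outside the foot area, and the foot sits square in the grip with its underside at about TCP z + 0.002. I'm moving to a hover 25 mm above the card, biased about 1 mm away from the clutter.

Call:
servo_tool --pt "1 0.001 0.03 0 0 0 -0.024" --pt "1 0.001 0.04 -0.01 0 0 -0.024" --pt "1 0.001 0.035 -0.03 0 0 -0.024" --pt "1 0.001 0.0145 -0.04 0 0 -0.024" --pt "1 0 0 -0.03 0 0 0" --pt "1 0 0 0 0 0 0" --pt "1 0 0 0 0 0 0" --pt "1 0 0 0 0 0 0"

```text
clock: 8.78
tool_pos: [0.5085, 0.0384, 0.0374]
ee_rot: [0.65, 0.76, 0.001, 0.001]
wrist_force: [-0.7, -0.0, -1.3]
opening: 0.0275
finger_force: 59.9
```

```bash
cat > foot.py <<'E'
from h import *
s=arm.read_state(); cal=cams.calibration('wrist'); im,d=cams.capture('wrist')
cv2.imwrite('pics/w6.png',im[:,:,::-1])
tp=np.array(s['tool_pos']); T=rot(s['ee_rot']); rr,cc,P=cloud(cal,d); t=(P-tp)@T
print('tcp',tp.round(4),'F',np.round(s['wrist_force'],1),'tooly yaw',np.degrees(np.arctan2(T[1,1],T[0,1])).round(2),'toolz',T[:,2].round(4))
k=(abs(t[:,1])<.025)&(t[:,0]>.01)&(t[:,0]<.03)&(t[:,2]>-.012)&(t[:,2]<.000)
Q=P[k]; print('foot strip',k.sum(),'ztop',np.median(Q[:,2]).round(4),cv2.minAreaRect((Q[:,:2]*1000).astype(np.float32)),'tool xy max',t[k].min(0).round(4),t[k].max(0).round(4))
lum=im[rr,cc].mean(1); c=np.array([.5449,.0433]); y=np.radians(8.9); ex=np.array([np.cos(y),np.sin(y)]); ey=np.array([-ex[1],ex[0]])
B=(P[:,:2]-(c-.04*ex))@np.c_[ex,ey]; m=(abs(B[:,0])<.03)&(B[:,1]>.015)&(B[:,1]<.035)&(P[:,2]<.011)&(lum<120)
print('box lines',m.sum(),B[m].min(0).round(4),B[m].max(0).round(4))
E
python3 foot.py
```

```text
tcp [0.5085 0.0384 0.0374] F [-0.7 -0.  -1.3] tooly yaw 8.84 toolz [ 2.5e-03  1.0e-04 -1.0e+00]
foot strip 750 ztop 0.044 ((505.2540588378906, 54.45549774169922), (31.660947799682617, 12.540838241577148), 9.153348922729492) tool xy max [ 0.01   -0.0165 -0.0119] [ 0.0226  0.0152 -0.0009]
box lines 195 [-0.0294  0.0151] [0.0274 0.035 ]
```

Call:
servo_tool --pt "1 -0.0015 -0.001 -0.005 0 0 0" --pt "1 0 0 -0.01 0 0 0" --pt "1 0 0 -0.006 0 0 0" --pt "1 0 0 -0.004 0 0 0" --pt "1 0 0 -0.002 0 0 0" --pt "1 0 0 0 0 0 0" --pt "1 0 0 0 0 0 0"

```text
clock: 9.7
tool_pos: [0.506, 0.0377, 0.0092]
ee_rot: [0.65, 0.76, 0.0, 0.0]
wrist_force: [0.2, 0.7, -1.5]
opening: 0.0276
finger_force: 59.9
```

```bash
python3 foot.py
```

```text
tcp [0.506  0.0377 0.0092] F [ 0.2  0.7 -1.5] tooly yaw 8.88 toolz [ 3.e-04  0.e+00 -1.e+00]
foot strip 770 ztop 0.0157 ((502.34014892578125, 57.39923858642578), (48.289756774902344, 19.824241638183594), 8.658883094787598) tool xy max [ 0.01   -0.0247 -0.012 ] [ 0.0299  0.0236 -0.    ]
box lines 326 [-0.0291  0.015 ] [0.0274 0.0307]
```

The foot is 1–2 mm above the card and within about 1.5 mm of the box centre. I'm pressing slowly.

Call:
servo_tool --pt "1 0 0 -0.002 0 0 0" --pt "1 0 0 -0.002 0 0 0" --pt "1 0 0 -0.002 0 0 0" --pt "1 0 0 0 0 0 0"

```text
clock: 10.25
tool_pos: [0.5061, 0.0377, 0.0033]
ee_rot: [0.65, 0.76, 0.0, 0.0]
wrist_force: [-1.8, 0.5, 6.6]
opening: 0.0273
finger_force: 61.1
```

Call:
servo_tool --pt "1 0 0 -0.002 0 0 0" --pt "1 0 0 -0.002 0 0 0" --pt "1 0 0 -0.0015 0 0 0" --pt "1 0 0 0 0 0 0" --pt "1 0 0 0 0 0 0"

```text
clock: 10.88
tool_pos: [0.506, 0.0377, -0.0018]
ee_rot: [0.65, 0.76, 0.0, 0.0]
wrist_force: [-2.8, -0.0, 10.3]
opening: 0.0271
finger_force: 61.5
```

Roughly 8.5–9.5 mm down. I'll push slightly further for margin below the 12 mm stop, then hold.

Call:
servo_tool --pt "1 0 0 -0.0015 0 0 0" --pt "1 0 0 0 0 0 0" --pt "1 0 0 0 0 0 0" --pt "1 0 0 0 0 0 0" --pt "1 0 0 0 0 0 0" --pt "1 0 0 0 0 0 0"

```text
clock: 11.62
tool_pos: [0.506, 0.0377, -0.0031]
ee_rot: [0.65, 0.76, 0.0, 0.0]
wrist_force: [-2.9, 0.3, 12.8]
opening: 0.0271
finger_force: 61.7
```

About 10.5 mm down, held for over 0.5 s. I'm lifting straight off.

Call:
servo_tool --pt "1 0 0 0.0025 0 0 0" --pt "1 0 0 0.0025 0 0 0" --pt "1 0 0 0.0025 0 0 0" --pt "1 0 0 0.0025 0 0 0" --pt "1 0 0 0.003 0 0 0" --pt "1 0 0 0.005 0 0 0" --pt "1 0 0 0.02 0 0 0" --pt "1 0 0 0.04 0 0 0" --pt "1 0 0 0.05 0 0 0" --pt "1 0 0 0 0 0 0"

```text
clock: 12.88
tool_pos: [0.5086, 0.0379, 0.1275]
ee_rot: [0.65, 0.76, 0.003, 0.003]
wrist_force: [0.9, 0.2, -1.6]
opening: 0.0272
finger_force: 60.0
```

```bash
python3 foot.py
```

```text
tcp [0.5086 0.0379 0.1275] F [ 0.9  0.2 -1.6] tooly yaw 8.88 toolz [ 7.3e-03  4.0e-04 -1.0e+00]
foot strip 756 ztop 0.134 ((505.36083984375, 53.933509826660156), (31.67582130432129, 12.448622703552246), 9.075956344604492) tool xy max [ 0.0101 -0.0165 -0.012 ] [ 0.0226  0.0151 -0.0006]
box lines 92 [-0.0223  0.0152] [0.0267 0.0279]
```

View pics/w6.png

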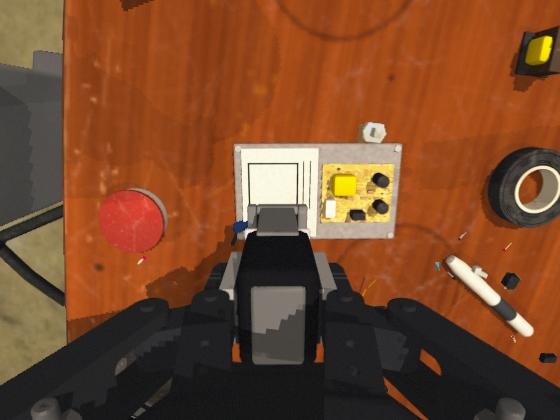

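The picture shows the stamp still square in the grip and the card at (190,275), with nothing disturbed. The foot-to-TCP offset is unchanged, so the cap did not slip. I'm carrying it back to the rest plate.

Call:
servo_tool --pt "1 -0.002 -0.03 0.01 0 0 0" --pt "1 -0.003 -0.045 0 0 0 -0.022" --pt "1 -0.003 -0.05 0 0 0 -0.022" --pt "1 -0.003 -0.05 0 0 0 -0.022" --pt "1 -0.003 -0.045 0 0 0 0" --pt "1 -0.0025 -0.035 -0.02 0 0 0" --pt "1 0 0 -0.045 0 0 0" --pt "1 0 0 -0.035 0 0 0" --pt "1 0 0 0 0 0 0" --pt "1 0 0 0 0 0 0"

```text
clock: 14.18
tool_pos: [0.4893, -0.2172, 0.0341]
ee_rot: [0.675, 0.738, -0.0, -0.0]
wrist_force: [0.3, 0.3, -0.5]
opening: 0.0271
finger_force: 59.9
```

```bash
python3 foot.py; python3 look.py w7 dock:0.004:0.012
```

```text
tcp [ 0.4893 -0.2172  0.0341] F [ 0.3  0.3 -0.5] tooly yaw 5.11 toolz [-6.e-04  3.e-04 -1.e+00]
foot strip 750 ztop 0.0407 ((487.130859375, -200.9514617919922), (31.746898651123047, 12.521675109863281), 5.422544956207275) tool xy max [ 0.01   -0.0166 -0.0119] [ 0.0226  0.0152 -0.0006]
t 14.225 tcp [ 0.4899 -0.2174  0.0348] yaw of tool y 5.12 q [-0.44  0.53  1.92 -0.    0.69 -0.53]
dock:0.004:0.012 0.88 [194. 273.] 6266 zmed 0.0076 rect [ 487.8 -210.2] [66.2 66.5] 4.7Traceback (most recent call last):
  File "foot.py", line 10, in <module>
    print('box lines',m.sum(),B[m].min(0).round(4),B[m].max(0).round(4))
                              ~~~~~~~~^^^
    return umr_minimum(a, axis, None, out, keepdims, initial, where)
ValueError: zero-size array to reduction operation minimum which has no identity
```

The foot centre is at (488.5, -216.6) mm, on the plate's centre. I'm lowering gently.

Call:
servo_tool --pt "1 0 0 -0.01 0 0 0" --pt "1 0 0 -0.009 0 0 0" --pt "1 0 0 -0.004 0 0 0" --pt "1 0 0 -0.002 0 0 0" --pt "1 0 0 -0.001 0 0 0" --pt "1 0 0 -0.001 0 0 0" --pt "1 0 0 0 0 0 0" --pt "1 0 0 0 0 0 0"

```text
clock: 15.32
tool_pos: [0.4894, -0.2173, 0.0072]
ee_rot: [0.675, 0.738, 0.0, 0.0]
wrist_force: [-0.7, 0.4, -1.2]
opening: 0.0268
finger_force: 60.1
```

Call:
servo_tool --pt "1 0 0 -0.0007 0 0 0" --pt "1 0 0 0 0 0 0" --pt "1 0 0 0 0 0 0"

```text
clock: 15.7
tool_pos: [0.4894, -0.2173, 0.0066]
ee_rot: [0.675, 0.738, 0.0, 0.0]
wrist_force: [-0.9, -0.1, 3.5]
opening: 0.0273
finger_force: 60.4
```

Touched down at about 4 N. I'm releasing and withdrawing straight up.

Call:
servo_tool --pt "0.3 0 0 0 0 0 0" --pt "0.3 0 0 0 0 0 0" --pt "0.3 0 0 0 0 0 0" --pt "0.3 0 0 0 0 0 0" --pt "0.3 0 0 0.01 0 0 0" --pt "0.3 0 0 0.03 0 0 0" --pt "0.3 0 0 0.05 0 0 0" --pt "0.3 0 0 0.05 0 0 0" --pt "0.3 0 0 0.04 0 0 0" --pt "0.3 0 0 0 0 0 0"

```text
clock: 16.95
tool_pos: [0.4915, -0.2183, 0.1905]
ee_rot: [0.675, 0.738, 0.001, 0.004]
wrist_force: [0.1, 0.1, -0.9]
opening: 0.0599
finger_force: 0.0
```

```bash
python3 look.py w8 stamp:0.08:0.1 stamp:0.01:0.02 dock:0.004:0.012; python3 -c "
from h import *
s=arm.read_state(); print(s['opening'],s['finger_force'],np.round(s['wrist_force'],1),np.round(s['tool_pos'],3))"
```

```text
t 16.95 tcp [ 0.4915 -0.2183  0.1905] yaw of tool y 5.1 q [-0.44  0.3   1.83 -0.    1.01 -0.53]
stamp:0.01:0.02 0.59 [188. 178.] 29 zmed 0.0121 rect [ 396.1 -225.7] [ 9.8 29.6] 42.1
dock:0.004:0.012 0.59 [159. 274.] 2616 zmed 0.0076 rect [ 488.3 -216.9] [66.1 79.5] 4.8
dock:0.004:0.012 0.47 [186. 275.] 37 zmed 0.008 rect [ 489.7 -225.9] [36.6 60.9] 5.0
0.05994061597597419 0.0 [ 0.2 -0.5 -0.6] [ 0.488 -0.217  0.185]
```

```bash
python3 - <<'E'
from h import *
f=np.load('w.npz'); cal=dict(mtx=f['mtx'],dist=f['dist'],eye=f['eye'],attitude=f['att']); rr,cc,P=cloud(cal,f['d'])
m=(abs(P[:,0]-.488)<.045)&(abs(P[:,1]+.217)<.05)
for lo,hi in ((.0115,.02),(.03,.08),(.08,.1),(.1,.2)):
    k=m&(P[:,2]>lo)&(P[:,2]<hi); print(lo,k.sum(),np.median(P[k,2]).round(4) if k.any() else '',cv2.minAreaRect((P[k,:2]*1000).astype(np.float32)) if k.sum()>5 else '')
E
```

```text
0.0115 132 0.0139 ((472.08935546875, -205.79563903808594), (64.12320709228516, 16.43617057800293), 25.263301849365234)
0.03 276 0.0548 ((487.17987060546875, -199.10072326660156), (28.811918258666992, 7.17758321762085), 4.9770612716674805)
0.08 1473 0.0884 ((488.8950500488281, -217.0966796875), (27.90459632873535, 40.10669708251953), 4.383976936340332)
0.1 0
```

View pics/w8.png

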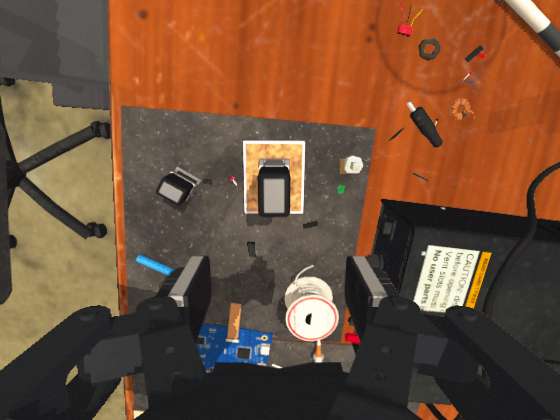

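The stamp stands upright at pixel (185,274), centred on its plate. The cap top is at 0.0884 m (fully up), the centre is at (488.9, -217.1) mm, and the gripper is open and well clear. I'm handing in.

```bash
python3 -c "
from rig import arm
print(arm.sign_off())"
```

```text
the job is handed in; nothing more can be done
None
```

The job is handed in: I pressed the stamp in the circuit board's box for over half a second, about 1–2 mm off centre, then set it back upright and released on its plate; my first grasp closed on top of the cap and briefly tilted the stamp, no print mark showed in the card picture afterwards, and the sign-off returned no verdict.

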